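# Load the sample carrier under the sprung dark cover of an optical test head

## Task

Load the sample into the optical test head: press the long bar down with one fingertip to hold the spring-closed dark cover open and, keeping it held, push the sample carrier along its track with the other fingertip until its end plate is fully home against the mouth of the chamber. Then take the hand away so that the cover springs shut over the sample. Only push: do not lift the carrier, and leave the loose things around the head where they are.

Things in the scene. Friction and masses are not known exactly. Their poses are not given: they have to be found in the camera images.
- head: Fixed black test head, level on the work surface. Origin on the surface under the chamber's mouth, on the track's centre line; +x is the loading direction, y across, z up. All mm below are in this frame unless said. Base plate x -142 to 72, y -95 to 40, 10 thick. Track: its top (z 10) between guide rails (inner faces y +-18.8, tops z 18), open above from x -136 to the mouth.
- mouth (a point): Middle of the mouth, in the head at (0, 0, 50). Two upright cheeks (y 18.8 to 27 each side, x 0 to 6, up to z 50) frame it; their front faces, x 0, are the stop that the carrier's end plate meets when home. Behind is the chamber, walls up to z 36, end wall at x 64.
- hinge (a point): Point of the hinge line, in the head at (0, -43, 38); the line runs along x. A 7 mm shaft lies on it, carried by three knuckles (y -48 to -38, up to z 44) at x -133, -62 and 69. On its +y side is the grey cover plate (x 8 to 64, y -46 to 32, top z 40, capped port on it to z 58); on its -y side the press bar. Pressing the bar down raises the cover.
- cover (a joint): Cover angle, rad: 0 shut, 0.6 wide open (stop). Shut, its lip (x 7.5 to 11.5) hangs across the mouth to z 21 and blocks the sample; pushing the carrier cannot lift it. The sample passes from 0.35 on; hold at about 0.4 to 0.5, where the cover reaches up to z 80. A spring shuts it once released; holding 0.45 takes about 6 to 9 N at the bar's middle.
- bar (a point): Middle of the press bar's upper face (moves with the cover). The bar is a smooth grey plate 128 mm long (x -128 to 0), 42 wide, 4 thick, from the hinge out to y -84. Shut, it slopes up outwards at 0.42 rad, outer edge at z 58; at 0.42 it is level, top at z 40. A fingertip can slide along it while pressing. Its middle line is about 68 mm from the track's centre line.
- carrier: Loose aluminium sample carrier, about 0.15 kg, in the track. Origin on its underside, under the front (+x) face of its end plate; home is (0, 0, 10) in the head; it starts 58 to 85 short. Own frame: tray x -4 to 58, 36 wide, 6 thick; upright end plate x -4 to 0, y +-25, z 10 to 42 (52 above the surface): push its back (-x) face. Steel sample ring, 30 across, at x 32, top z 20.
- post: Bystander: black post holder with a steel post, 32 mm foot, 80 mm high, standing loose 0.10 to 0.15 m to the head's +y side. Origin under its foot. Not to be moved.
- lensring: Bystander: loose black lens ring, 30 mm outside, 12 mm high, lying on the work surface on the head's +y side. Origin under its centre. Not to be moved.
- driver: Bystander: loose black-handled driver, 150 mm long, lying roughly along the head's x on its -y side. Not to be moved.
Not all that is in view belongs to the job. What is shaped like the carrier but green is not meant.

How it is judged:
By the outcome, as a careful person would: the job done as asked, in the order asked, and still so for the second after the job is handed in, with the robot touching nothing.
It also fails if it takes over 42 s, if anything falls off the work surface, if the arm or the gripper's body presses on something with over 40 N, if the wrist force passes 120 N, or if a joint passes its speed limit or range.

## Robot

A 7-joint arm with a two-finger parallel gripper is mounted at the origin on the work surface. World frame = base frame: x ahead of the robot, y to its left, z up, the work surface at z = 0. Lengths are in m, angles in degrees, forces in N, time in s.
With the tool pointing down it reaches from about 0.425 to 0.875 m from the base axis. Payload 4.7 kg.
Tool frame: the origin (TCP) lies at the very end of the fingers, on their centre line; the grasp point (between the pads) lies behind it (env.pinch_z is the z of the grasp point in the tool frame, in m); z points along the fingers, y is the direction in which the jaws open and shut (so a half turn about z gives the same grasp; the last joint's range is limited). The gripper opens to 87 mm and grips with 3 to 60 N. Pads are 19 mm wide; open, the fingers measure 117 mm over their backs; the gripper's body (75 mm by 190 mm) begins 51 mm behind the grasp point.
Start: joints at [76.496, 18.392, -4.016, 83.108, 1.295, 78.541, -3.26], TCP at [0.161, -0.63, 0.223] pointing down, gripper open.
Joint ranges: [-163.93, 163.93], [-17.29, 119.83], [-79.2, 71.16], [3.27, 140.29], [-89.18, 269.18], [5.43, 117.66], [-154.24, 154.24]. Speed limits (degrees/s): [147.25, 147.25, 180, 180, 180, 180, 180].

## Interface

Orientations are given as [roll, pitch, yaw] about the fixed x, y, z axes, in that order (R = Rz(yaw) Ry(pitch) Rx(roll)).
In Python, from cell import readout, read_camera, env gives the robot as it stands. The module is installed in compiled form; this text tells all that it offers.
- The arm moves only by the tool servo_tool, never from a script. Its argument "plan" is a list that holds one entry, the list of rows, each a list of 5 numbers: the finger opening in m, from 0 to 0.087, then the shift along the tool's x, y, z in m, then the turn about the tool's z in rad. In form: [[[jaw, x, y, z, yaw], ...]]. A call has 1 to 12 rows; each row is the pose to reach, as a shift and turn from the pose measured when the call began, along the tool's axes at that moment; what a row does not reach only later rows make up. A row lasts 1/12 s, in which the tool goes at most 41.7 mm and 7.16 degrees, less where a joint would pass 70% of its speed; a pose out of reach is approached as far as the arm can. A call with a gripper value outside its range is refused whole. The fingers move at their own pace and stop on an object; "force" is the grip in N (left out, the last holds). Time passes only in rows, so rows that repeat a pose let the fingers close. It gives the time, the measured TCP pose, the force and the opening at its end, in the units of the state.
- readout.get_obs(): the state, without advancing time (a new reading comes with each control period).
- read_camera(name): name is "side" or "top" or "wrist"; returns a dict with "image" (384x512x3 uint8, red, green, blue), "range_z" (384x512 float32, m along the optical axis (not along the pixel's ray), 0 where there is no reading), "mtx" (3x3 intrinsics, pixels), "camera_from_world" (4x4, takes a point from world to camera coordinates). Camera axes: x right, y up, looking along -z (the intrinsics and any distortion apply to the point x, -y, -z); pixel columns grow to the right and rows downward; lengths in m; the calibration is good to about 2 mm. A picture is of the moment at which its call begins.
- env.sign_off(): hands the job in, once; it reports no verdict.
The state is a dict: "time_s": time; "qpos": joint angles; "joint_velocities": joint speeds; "effort": joint torques, N m; "tool_pos": TCP position; "tool_rot": TCP orientation; "force": force on the tool from outside, world axes, zero at the start; "wrist_torque": the same for the moment, N m; "grip_width": finger opening in m.
Only numpy, scipy, OpenCV 4.12 (cv2) and the standard library are available. Lean on these libraries where they do the work, as an engineer would, in place of code of your own. Each camera call takes 0.05 s, during which the arm holds its last target. There are 200 camera calls.

## Working session

There is one attempt and no reset: what is moved stays moved. The work goes in short steps, Python scripts to look and compute and a tool call to move; the robot and the scene stay as the last step left them, time stands still between calls to the robot, and variables do not carry over. Pictures are saved under pics/ and viewed, about 8 in all and at most 12, crops included, and the job is handed in when it is done.

Besides the shell and the picture viewer there is one more tool, called after ">>>" by a JSON object that holds its "op" and its "data", one argument or row to a line. servo_tool: Moves the arm, as the interface text tells. Its arguments: {"type":"object","properties":{"plan":{"type":"array"},"force":{"type":"number"}},"required":["plan"]}

```bash
mkdir -p pics; cat > h.py <<'E'
import numpy as np, cv2
from cell import readout, read_camera, env
def snap(n,f):
    c=read_camera(n); np.savez('pics/'+f+'.npz',**c); cv2.imwrite('pics/'+f+'.png',c['image'][...,::-1]); return c
def ray(c,u,v):
    K=c['mtx'];T=np.linalg.inv(c['camera_from_world'])
    d=np.linalg.inv(K)@[u,v,1]; d=np.array([d[0],-d[1],-d[2]])
    return T[:3,3],T[:3,:3]@d
def atz(c,u,v,z):
    o,d=ray(c,u,v); return o+d*(z-o[2])/d[2]
def pt(c,u,v):
    o,d=ray(c,u,v); return o+d*c['range_z'][int(v),int(u)]
def cloud(c):
    h,w=c['range_z'].shape;u,v=np.meshgrid(np.arange(w),np.arange(h))
    d=np.stack([u.ravel(),v.ravel(),np.ones(h*w)],1)@np.linalg.inv(c['mtx']).T*[1,-1,-1]
    T=np.linalg.inv(c['camera_from_world'])
    return (d*c['range_z'].reshape(-1,1))@T[:3,:3].T+T[:3,3]
E
python3 - <<'E'
from h import *
a=snap('top','t0');b=snap('side','s0')
print(readout.get_obs(),env.pinch_z,a['mtx'],a['camera_from_world'],b['camera_from_world'])
im=np.vstack([a['image'],b['image']])[...,::-1]
E
```

```text
{'time_s': 0.1, 'qpos': array([76.49596403, 18.43446074, -4.01674315, 83.16860281,  1.29542226,
       78.5404153 , -3.26149388]), 'joint_velocities': array([ 0.0853941 , -0.07498232,  0.03986755, -0.05528051, -0.02557697,
       -0.04506742, -0.02279517]), 'effort': array([-3.26738837e-04, -4.92569697e+01, -4.05645836e-01, -3.13398814e+01,
       -6.40520034e-02,  3.94447229e-02,  7.91915363e-05]), 'tool_pos': array([ 0.16051928, -0.62935365,  0.22156898]), 'tool_rot': array([-1.79901783e+02,  5.50997189e-03,  1.43133907e+01]), 'force': array([-0.04879469, -0.45576624, -0.24235134]), 'wrist_torque': array([ 0.03196394,  0.00666814, -0.01293577]), 'grip_width': 0.08688538261725441} -0.0187 [[452.53400749   0.         269.53461494]
 [  0.         452.53400749 188.82519768]
 [  0.           0.           1.        ]] [[ 0.01549445 -0.9997699   0.01483454  0.02233998]
 [ 0.98801239  0.01758792  0.15336942 -0.5222367 ]
 [-0.15359503  0.01228033  0.98805757 -0.97200636]
 [ 0.          0.          0.          1.        ]] [[-0.8748884  -0.48430199 -0.00467702  0.48940494]
 [ 0.368564   -0.67201141  0.6423093  -0.2146358 ]
 [-0.31421469  0.56022517  0.76643127 -0.63074364]
 [ 0.          0.          0.          1.        ]]
```

View pics/t0.png

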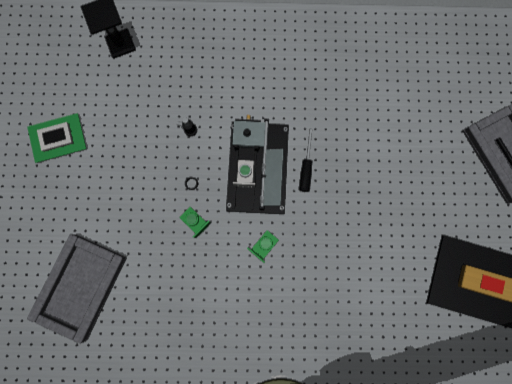

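View pics/s0.png

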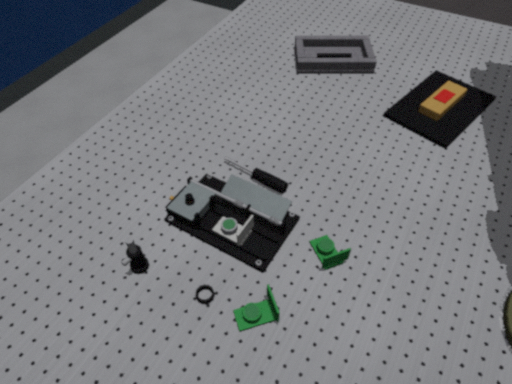

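The top view shows the head at (228–288, 120–213), with its bar on the right at (273,178) and the metal carrier in the track at (245,172). Two green look-alikes sit at (194,221) and (265,245), the lens ring is at (191,183), the post at (189,128) and the driver at (307,165). The carrier meant is the aluminium one at (245,172). I'll check that in an enlarged crop.

```bash
python3 - <<'E'
import cv2
im=cv2.imread('pics/t0.png')[108:220,180:320]
cv2.imwrite('pics/c0.png',cv2.resize(im,None,fx=5,fy=5,interpolation=cv2.INTER_CUBIC))
E
```

```text
(no output)
```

View pics/c0.png

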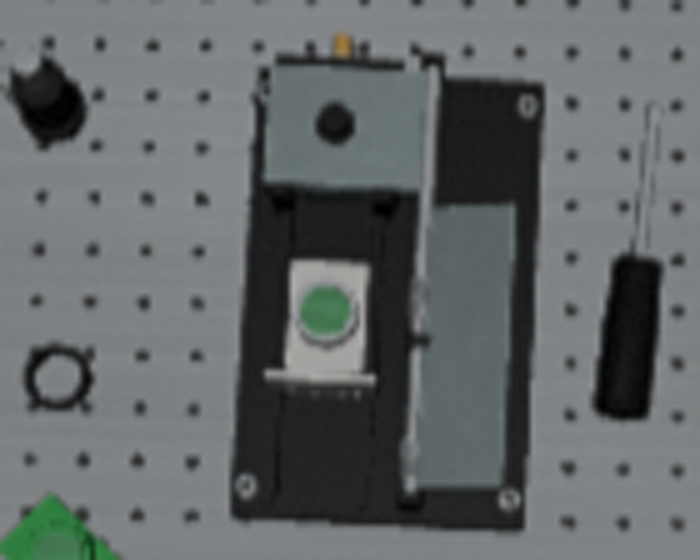

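The crop confirms it: the aluminium carrier has a green-centred ring, and its end plate runs from (265,375) to (376,380). The base corners are at (232,517), (523,528) and (543,85).

```bash
python3 - <<'E'
from h import *
c=dict(np.load('pics/t0.npz'))
P=lambda x,y,z:atz(c,(x+.5)/5-.5+180,(y+.5)/5-.5+108,z)
im=[(232,517),(523,528),(543,85)]; hd=np.array([(-.142,.040),(-.142,-.095),(.072,-.095)])
W=np.array([P(*p,.010)[:2] for p in im]); print(W)
def fit(W,hd):
    A=hd-hd.mean(0);B=W-W.mean(0)
    th=np.arctan2((A[:,0]*B[:,1]-A[:,1]*B[:,0]).sum(),(A*B).sum())
    R=np.array([[np.cos(th),-np.sin(th)],[np.sin(th),np.cos(th)]]); t=W.mean(0)-R@hd.mean(0)
    print(np.degrees(th),t,W-(hd@R.T+t)); return R,t
R,t=fit(W,hd)
def inv(p): return R.T@(p[:2]-t)*1000
for n,x,y,z in [('plateL',265,374,.052),('plateR',376,380,.052),('barouterfar',516,205,.058),('barouternear',503,487,.058),('cover c',264,187,.04),('tray front',290,261,.016),('tray front',370,264,.016),('driver',595,410,.012),('driverTop',660,105,.005),('driverh',660,260,.012),('post',45,85,.08)]:
    print(n,inv(P(x,y,z)),P(x,y,z))
q=cloud(c); r=c['range_z']
h=(q[:,:2]-t)@R*1000
m=(abs(h[:,0]+70)<40)&(abs(h[:,1]+70)<10); print('bar z by y'); 
for y in range(-95,-45,8):
    m=(abs(h[:,0]+70)<40)&(abs(h[:,1]-y)<4); print(y,np.median(q[m,2]))
E
```

```text
[[ 0.4734742   0.129256  ]
 [ 0.47069187 -0.00374368]
 [ 0.68045336 -0.01097154]]
-1.8122725465147096 [0.61375237 0.08592043] [[ 0.00038581 -0.00113515]
 [ 0.00187283  0.00079764]
 [-0.00225864  0.00033751]]
plateL [-81.69761139  24.60809309] [0.53287385 0.11309989 0.052     ]
plateR [-81.95096683 -24.56355988] [0.53106558 0.06396084 0.052     ]
barouterfar [ -0.89466011 -82.89332098] [0.61023667 0.00309686 0.058     ]
barouternear [-127.54037915  -82.60546223] [0.4836634  0.00738973 0.058     ]
cover c [ 6.15997815 31.09749604] [0.62089272 0.11680756 0.04      ]
tray front [-22.25976522  18.96468516] [0.59210349 0.10557959 0.016     ]
tray front [-21.81303963 -18.02470213] [0.59138021 0.06859457 0.016     ]
driver [ -84.29462754 -124.87766802] [ 0.52555067 -0.03622897  0.012     ]
driverTop [  64.33428672 -150.71307948] [ 0.6732882  -0.06675183  0.005     ]
driverh [ -12.24578451 -152.48136105] [ 0.59669051 -0.06609739  0.012     ]
post [ 37.01617046 126.26012795] [0.65474298 0.21094677 0.08      ]
bar z by y
-95 0.004828070835044107
-87 0.009454275897483377
-79 0.056028414424375006
-71 0.05260822569410545
-63 0.049034343230507704
-55 0.045262203683801516
-47 0.04193911356099095
```

```bash
cat >> h.py <<'E'
from scipy.spatial.transform import Rotation as Ro
H0=np.array([.6138,.0859]);HY=-1.81
def goal(p,yaw=HY,head=True):
    s=readout.get_obs();p=np.array(p,float)
    if head:
        a=np.radians(HY);p[:2]=H0+np.array([[np.cos(a),-np.sin(a)],[np.sin(a),np.cos(a)]])@p[:2]
    R=Ro.from_euler('xyz',s['tool_rot'],degrees=True).as_matrix()
    print('t',s['time_s'],'rot',s['tool_rot'].round(2),'shift',(R.T@(p-s['tool_pos'])).round(4),'yaw',round(np.radians(s['tool_rot'][2]-yaw),3),'F',s['force'].round(1),'headpos',headpos(s['tool_pos']).round(1))
def headpos(p):
    a=np.radians(HY);q=np.array(p)-[*H0,0];return 1000*np.array([q[0]*np.cos(a)+q[1]*np.sin(a),-q[0]*np.sin(a)+q[1]*np.cos(a),q[2]])
E
python3 - <<'E'
from h import *
goal((.46,-.33,.22),head=False); goal((-.107,-.0345,.12))
E
```

```text
t 0.1 rot [-1.799e+02  1.000e-02  1.431e+01] shift [ 0.3642 -0.216   0.0019] yaw 0.281 F [-0.  -0.5 -0.2] headpos [-430.5 -729.2  221.6]
t 0.1 rot [-1.799e+02  1.000e-02  1.431e+01] shift [ 0.5037 -0.5774  0.1025] yaw 0.281 F [-0.  -0.5 -0.2] headpos [-430.5 -729.2  221.6]
```

>>> {"op": "servo_tool", "data": {
  "plan": [
    [[0.054,0.036,-0.02,0,0.03],[0.054,0.072,-0.04,0,0.06],[0.054,0.107,-0.062,0,0.09],[0.054,0.143,-0.085,0,0.12],[0.054,0.178,-0.105,0,0.15],[0.054,0.214,-0.127,0,0.18],[0.054,0.25,-0.148,0,0.21],[0.054,0.285,-0.17,0,0.24],[0.054,0.32,-0.19,0,0.281],[0.054,0.364,-0.216,0,0.281],[0.054,0.385,-0.25,0,0.281],[0.054,0.405,-0.285,0,0.281]]
  ]
}}

```text
time_s: 1.1
tool_pos: [0.4822, -0.2564, 0.2213]
tool_rot: [-179.9, 0.0, -1.8]
force: [0.8, -0.6, 0.3]
grip_width: 0.054
```

```bash
python3 - <<'E'
from h import *
goal((-.107,-.0345,.12))
E
```

```text
t 1.1 rot [-1.7986e+02  4.0000e-02 -1.7600e+00] shift [ 0.0141 -0.3115  0.1021] yaw 0.001 F [ 0.8 -0.6  0.3] headpos [-120.7 -346.2  221.3]
```

>>> {"op": "servo_tool", "data": {
  "plan": [
    [[0.054,0.002,-0.035,0,0],[0.054,0.004,-0.07,0,0],[0.054,0.006,-0.105,0,0],[0.054,0.008,-0.14,0.01,0],[0.054,0.009,-0.175,0.03,0],[0.054,0.01,-0.21,0.05,0],[0.054,0.012,-0.245,0.07,0],[0.054,0.013,-0.28,0.09,0],[0.054,0.014,-0.3115,0.1,0],[0.054,0.014,-0.3115,0.1,0],[0.054,0.014,-0.3115,0.1,0]]
  ]
}}

```text
time_s: 2.02
tool_pos: [0.5047, 0.0571, 0.1212]
tool_rot: [-179.8, 0.2, -1.5]
force: [0.5, -1.1, 0.1]
grip_width: 0.054
```

```bash
python3 - <<'E'
from h import *
goal((-.107,-.0345,.06)); snap('wrist','w1');snap('side','s1')
a=cv2.imread('pics/w1.png');b=cv2.imread('pics/s1.png')[120:312,100:356]
cv2.imwrite('pics/m1.png',np.hstack([cv2.resize(a,(400,300)),cv2.resize(b,(400,300),interpolation=cv2.INTER_CUBIC)]))
E
```

```text
t 2.0167 rot [-1.7982e+02  1.6000e-01 -1.4800e+00] shift [0.0013 0.0024 0.0612] yaw 0.006 F [ 0.5 -1.1  0.1] headpos [-108.2  -32.2  121.2]
```

View pics/m1.png

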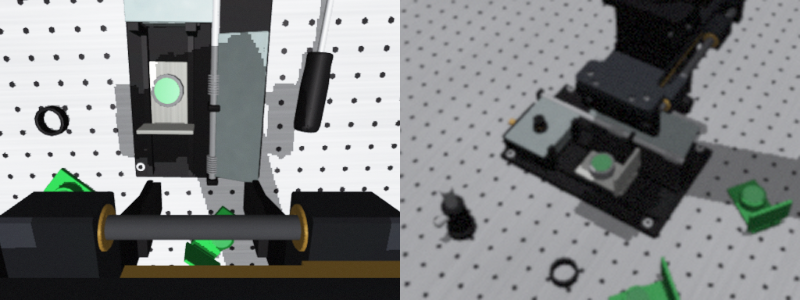

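The left panel (wrist) shows both fingers behind the end plate, lined up with the track and the bar. The right panel (side) shows the gripper over the rear of the bar. I'll descend in stages.

>>> {"op": "servo_tool", "data": {
  "plan": [
    [[0.054,0,0.001,0.02,0.006],[0.054,0,0.0024,0.04,0.006],[0.054,0,0.0024,0.06,0.006],[0.054,0,0.0024,0.064,0.006],[0.054,0,0.0024,0.068,0.006],[0.054,0,0.0024,0.072,0.006],[0.054,0,0.0024,0.075,0.006],[0.054,0,0.0024,0.075,0.006]]
  ]
}}

```text
time_s: 2.78
tool_pos: [0.5069, 0.0509, 0.0481]
tool_rot: [-179.9, -0.1, -2.2]
force: [-0.3, -1.5, 3.9]
grip_width: 0.0543
```

```bash
python3 - <<'E'
from h import *
goal((-.107,-.0345,.0395))
E
```

```text
t 2.7833 rot [-1.7994e+02 -1.0000e-01 -2.1800e+00] shift [-0.0013 -0.0039  0.0086] yaw -0.006 F [-0.3 -1.5  3.9] headpos [-105.7  -38.4   48.1]
```

>>> {"op": "servo_tool", "data": {
  "plan": [
    [[0.054,-0.001,-0.0035,0.003,-0.006],[0.054,-0.001,-0.0035,0.006,-0.006],[0.054,-0.001,-0.0035,0.0085,-0.006],[0.054,-0.001,-0.0035,0.0085,-0.006],[0.054,-0.001,-0.0035,0.0085,-0.006],[0.054,-0.001,-0.0035,0.0085,-0.006]]
  ]
}}

```text
time_s: 3.28
tool_pos: [0.5074, 0.0539, 0.0406]
tool_rot: [180.0, -0.3, -1.8]
force: [-0.4, -2.1, 6.6]
grip_width: 0.054
```

```bash
python3 - <<'E'
from h import *
goal((-.1,-.0345,.0393)); c=snap('side','s2'); q=cloud(c)
h=np.array([headpos(p) for p in q])
m=(h[:,0]>8)&(h[:,0]<64)&(abs(h[:,1])<60)&(h[:,2]>30)
for y in range(-40,40,8):
    k=m&(abs(h[:,1]-y)<3); print(y,k.sum(),np.median(h[k,2]).round(1) if k.any() else '')
E
```

```text
t 3.2833 rot [179.99  -0.25  -1.82] shift [ 0.0053 -0.0009  0.0014] yaw -0.0 F [-0.4 -2.1  6.6] headpos [-105.3  -35.4   40.6]
-40 63 41.2
-32 47 44.1
-24 37 47.7
-16 39 51.4
-8 68 55.8
0 74 59.8
8 64 61.1
16 72 64.5
24 99 67.4
32 66 34.8
```

>>> {"op": "servo_tool", "data": {
  "plan": [
    [[0.054,0,-0.001,0.0015,0],[0.054,0,-0.001,0.002,0],[0.054,0,-0.001,0.002,0],[0.054,0,-0.001,0.002,0]]
  ]
}}

```text
time_s: 3.67
tool_pos: [0.5078, 0.0541, 0.0395]
tool_rot: [179.9, -0.3, -1.8]
force: [-2.6, -3.3, 7.2]
grip_width: 0.0542
```

```bash
cat >> h.py <<'E'
def angle(n='side',f='x'):
    c=snap(n,f); h=np.array([headpos(p) for p in cloud(c)])
    m=(h[:,0]>12)&(h[:,0]<60)&(abs(h[:,1]+3)<25)&(h[:,2]>30)
    ys=np.arange(-40,29,6);o=[]
    for y in ys:
        k=m&(abs(h[:,1]-y)<3); o.append(np.median(h[k,2]) if k.sum()>8 else np.nan)
    o=np.array(o);g=~np.isnan(o);print('cover angle',np.arctan(np.polyfit(ys[g],o[g],1)[0]))
    k=(abs(h[:,2]-46)<5)&(abs(abs(h[:,1])-17)<6)&(h[:,0]>-95)&(h[:,0]<3);print('plate x pct (10,50,90)',np.percentile(h[k,0],[10,50,90]).round(1) if k.any() else None)
E
python3 - <<'E'
from h import *
goal((-.03,-.0345,.0393)); angle('side','s3')
E
```

```text
t 3.6667 rot [179.89  -0.29  -1.83] shift [ 0.075  -0.0007  0.0005] yaw -0.0 F [-2.6 -3.3  7.2] headpos [-105.   -35.2   39.5]
cover angle 0.44105699553453237
plate x pct (10,50,90) [-86.2  -2.2   1.8]
```

>>> {"op": "servo_tool", "data": {
  "plan": [
    [[0.054,0.003,0,0,0],[0.054,0.006,0,0,0],[0.054,0.01,0,0,0],[0.054,0.014,0,0,0],[0.054,0.018,0,0,0],[0.054,0.022,0,0,0],[0.054,0.026,0,0,0],[0.054,0.03,0,0,0],[0.054,0.034,0,0,0],[0.054,0.037,0,0,0],[0.054,0.039,0,0,0],[0.054,0.04,0,0,0]]
  ]
}}

```text
time_s: 4.72
tool_pos: [0.5463, 0.0535, 0.0398]
tool_rot: [179.9, -0.1, -1.8]
force: [-4.9, -0.2, 7.6]
grip_width: 0.0537
```

```bash
python3 - <<'E'
from h import *
goal((-.0135,-.0345,.0393)); angle('side','s4');snap('top','t4');snap('wrist','w4')
a=cv2.imread('pics/w4.png');b=cv2.imread('pics/s4.png')[150:294,140:332]
cv2.imwrite('pics/m4.png',np.hstack([cv2.resize(a,(400,300)),cv2.resize(b,(400,300),interpolation=cv2.INTER_CUBIC)]))
E
```

```text
t 4.7167 rot [ 1.7988e+02 -1.1000e-01 -1.8100e+00] shift [ 0.0529 -0.      0.0006] yaw 0.0 F [-4.9 -0.2  7.6] headpos [-66.4 -34.5  39.8]
cover angle 0.363522243909767
plate x pct (10,50,90) [-59.1 -56.8  -1.1]
```

View pics/m4.png

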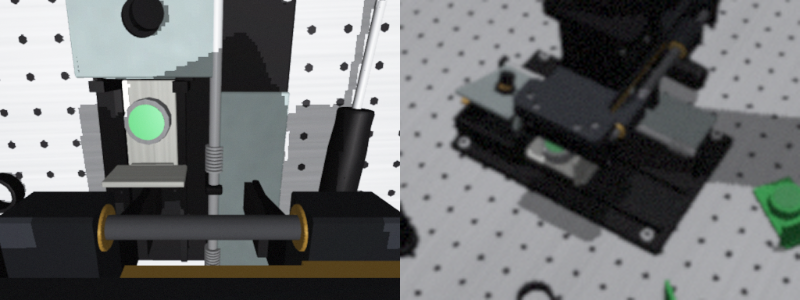

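The wrist panel shows the finger against the end plate, with the tray front still short of the raised cover. The side view is partly blocked, so I'll measure the cover angle from the wrist camera's depth.

```bash
cat >> h.py <<'E'
def wang(f):
    c=snap('wrist',f); h=np.array([headpos(p) for p in cloud(c)])
    m=(h[:,0]>12)&(h[:,0]<60)&(h[:,1]>-36)&(h[:,1]<20)&(h[:,2]>38)&(h[:,2]<85)
    p=h[m]
    for i in range(6):
        A=np.c_[p,np.ones(len(p))][:,[0,1,3]];s=np.linalg.lstsq(A,p[:,2],rcond=None)[0];r=abs(p[:,2]-A@s);p=p[r<max(2,np.percentile(r,85))]
    print('plane',s.round(3),'angle',np.arctan(s[1]).round(3),len(p),'resid',r.std().round(2))
E
python3 - <<'E'
from h import *
wang('w5')
E
```

```text
plane [1.1000e-02 4.6600e-01 5.8945e+01] angle 0.436 11329 resid 0.41
```

>>> {"op": "servo_tool", "data": {
  "plan": [
    [[0.054,0.003,0,0.0005,0],[0.054,0.006,0,0.0005,0],[0.054,0.01,0,0.0005,0],[0.054,0.014,0,0.0005,0],[0.054,0.018,0,0.0005,0],[0.054,0.022,0,0.0005,0],[0.054,0.026,0,0.0005,0],[0.054,0.03,0,0.0005,0],[0.054,0.034,0,0.0005,0],[0.054,0.037,0,0.0005,0],[0.054,0.039,0,0.0005,0],[0.054,0.04,0,0.0005,0]]
  ]
}}

```text
time_s: 5.92
tool_pos: [0.5849, 0.0528, 0.0398]
tool_rot: [179.9, 0.1, -1.8]
force: [-5.6, -1.0, 6.8]
grip_width: 0.0547
```

```bash
python3 - <<'E'
from h import *
goal((-.0135,-.0345,.0393)); wang('w6')
E
```

```text
t 5.9167 rot [ 1.7986e+02  5.0000e-02 -1.7800e+00] shift [0.0143 0.0005 0.0005] yaw 0.0 F [-5.6 -1.   6.8] headpos [-27.8 -34.   39.8]
plane [4.0000e-03 4.7500e-01 5.9566e+01] angle 0.443 14758 resid 0.38
```

>>> {"op": "servo_tool", "data": {
  "plan": [
    [[0.054,0.003,0,0.0005,0],[0.054,0.006,0,0.0005,0],[0.054,0.009,0,0.0005,0],[0.054,0.011,0,0.0005,0],[0.054,0.013,0,0.0005,0],[0.054,0.014,0,0.0005,0],[0.054,0.015,0,0.0005,0],[0.054,0.016,0,0.0005,0],[0.054,0.016,0,0.0005,0],[0.054,0.016,0,0.0005,0]]
  ]
}}

```text
time_s: 6.8
tool_pos: [0.5987, 0.0527, 0.0395]
tool_rot: [179.8, 0.3, -1.8]
force: [-6.6, -1.1, 9.4]
grip_width: 0.054
```

```bash
python3 - <<'E'
from h import *
goal((-.0135,-.0345,.0393)); wang('w7')
E
```

```text
t 6.8 rot [179.81   0.31  -1.75] shift [0.0005 0.0009 0.0002] yaw 0.001 F [-6.6 -1.1  9.4] headpos [-14.  -33.6  39.5]
plane [3.0000e-03 4.8600e-01 6.0079e+01] angle 0.452 13717 resid 0.37
```

View pics/w7.png

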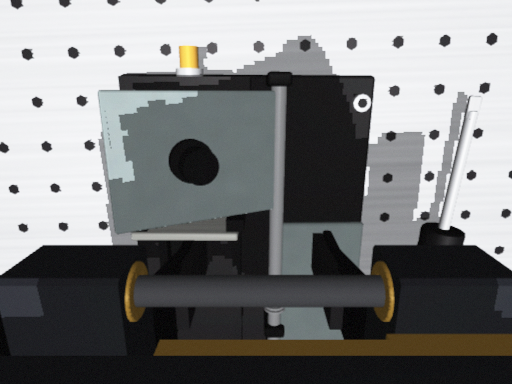

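The end plate, rows 232–241 at columns 132–238, is now at or near the mouth and the cover is held at 0.45. I'll press on a few mm until the force shows the stop.

>>> {"op": "servo_tool", "data": {
  "plan": [
    [[0.054,0.001,0,0.0002,0],[0.054,0.002,0,0.0002,0],[0.054,0.003,0,0.0002,0],[0.054,0.004,0,0.0002,0],[0.054,0.004,0,0.0002,0],[0.054,0.004,0,0.0002,0]]
  ]
}}

```text
time_s: 7.35
tool_pos: [0.5988, 0.0528, 0.0395]
tool_rot: [179.7, 0.8, -1.7]
force: [-12.4, -1.2, 12.7]
grip_width: 0.0538
```

```bash
python3 - <<'E'
from h import *
goal((-.0135,-.0345,.0393)); wang('w8')
E
```

```text
t 7.35 rot [179.69   0.78  -1.7 ] shift [0.0004 0.0009 0.0002] yaw 0.002 F [-12.4  -1.2  12.7] headpos [-13.9 -33.6  39.5]
plane [3.0000e-03 4.8500e-01 6.0023e+01] angle 0.451 13688 resid 0.37
```

The tool stalled at x −13.9 (home is about −13.5) while the push force rose from 6.6 to 12.4 N, so the plate is on the stop. I'll back the finger off the plate with the bar still held, then lift.

>>> {"op": "servo_tool", "data": {
  "plan": [
    [[0.054,-0.003,0,0,0],[0.054,-0.006,0,0,0],[0.054,-0.01,0,0,0],[0.054,-0.014,0,0,0],[0.054,-0.015,0,0,0],[0.054,-0.015,0,0,0]]
  ]
}}

```text
time_s: 7.9
tool_pos: [0.5869, 0.0546, 0.042]
tool_rot: [179.8, 0.4, -1.6]
force: [2.7, 0.4, 5.8]
grip_width: 0.054
```

```bash
python3 - <<'E'
from h import *
goal((-.03,-.0345,.0393)); wang('w9')
c=dict(np.load('pics/w9.npz'));h=np.array([headpos(p) for p in cloud(c)])
k=(h[:,2]>48.5)&(h[:,2]<54)&(abs(h[:,1])<24)&(h[:,0]>-20)&(h[:,0]<4);print(k.sum(),np.percentile(h[k],[5,50,95],axis=0).round(1))
cv2.imwrite('pics/c9.png',cv2.resize(cv2.imread('pics/w9.png')[170:300,80:300],None,fx=3,fy=3,interpolation=cv2.INTER_CUBIC))
E
```

```text
t 7.9 rot [179.78   0.35  -1.62] shift [-0.0041  0.0023  0.0027] yaw 0.003 F [2.7 0.4 5.8] headpos [-25.9 -32.1  42. ]
plane [2.0000e-03 3.5600e-01 5.4363e+01] angle 0.342 13014 resid 0.35
1165 [[-16.4 -21.8  48.8]
 [ -0.7  -0.8  50.8]
 [  2.6  22.   52.1]]
```

View pics/c9.png

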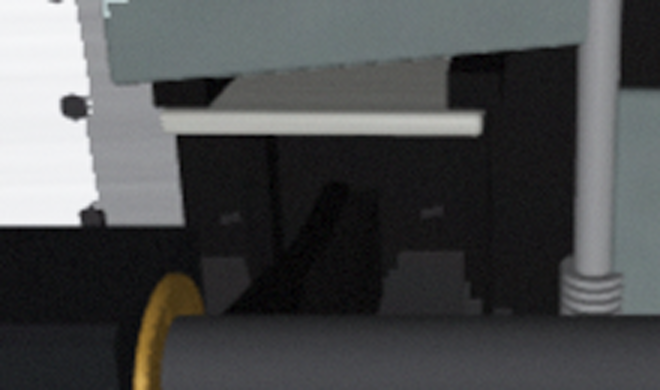

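```bash
python3 - <<'E'
from h import *
for f in ('w7','w9'):
    c=dict(np.load(f'pics/{f}.npz'));h=np.array([headpos(p) for p in cloud(c)])
    im=c['image'].reshape(-1,3).max(1)
    k=(h[:,2]>46)&(h[:,2]<55)&(abs(h[:,1])<24)&(h[:,0]>-12)&(h[:,0]<6)&(im>130);print(f,k.sum(),np.percentile(h[k],[2,10,50,90,98],axis=0).round(1).tolist())
    for y0 in(-22,22):
        k=(h[:,2]>46)&(abs(h[:,1]-y0)<2)&(h[:,0]>-12)&(h[:,0]<9)&(h[:,2]<56)
        o=np.argsort(h[k,0]);print(y0,h[k][o][::max(1,k.sum()//14)][:,[0,2]].round(1).tolist())
E
```

```text
w7 676 [[-2.7, -21.9, 49.6], [-2.4, -17.7, 50.1], [-0.9, 1.3, 51.0], [0.3, 19.3, 51.8], [0.6, 23.2, 52.2]]
-22 [[-3.2, 50.3], [-2.5, 47.3], [-1.5, 51.8], [-0.7, 51.3], [-0.2, 50.1], [0.5, 49.5], [1.1, 48.5], [2.3, 48.7], [2.7, 48.5], [3.7, 48.5], [4.5, 49.3], [5.2, 49.9], [6.0, 49.2], [6.4, 46.5], [6.9, 46.3]]
22 [[-3.3, 50.1], [-2.9, 51.2], [-2.5, 50.7], [-1.9, 51.0], [-1.6, 50.4], [-1.3, 52.3], [-1.0, 51.9], [-0.8, 52.4], [-0.5, 50.8], [0.0, 50.8], [0.3, 49.2], [0.5, 49.6], [0.6, 49.7], [0.8, 51.3], [1.0, 49.6]]
w9 700 [[-2.9, -21.8, 49.7], [-2.4, -18.1, 50.2], [-1.1, 0.4, 51.1], [0.2, 19.3, 51.8], [0.6, 23.0, 52.2]]
-22 [[-3.5, 50.0], [-2.5, 51.6], [-1.6, 51.2], [-0.7, 50.9], [-0.2, 51.1], [0.5, 50.0], [1.1, 48.9], [2.0, 50.1], [2.6, 49.0], [3.5, 50.3], [4.4, 50.1], [5.2, 49.4], [6.0, 49.0], [6.4, 47.1], [6.7, 46.5]]
22 [[-3.2, 49.8], [-2.3, 51.0], [-1.6, 50.2], [-1.2, 52.7], [-0.6, 51.7], [0.0, 50.6], [0.4, 48.9], [0.8, 50.0], [1.3, 48.7], [1.9, 49.0], [2.5, 49.2], [3.3, 48.8], [3.8, 48.6], [4.5, 49.5], [5.1, 48.2]]
```

The plate top runs straight into the cheek tops with no gap and stayed put when I backed off. Lifting away, with a slight drift towards −x.

>>> {"op": "servo_tool", "data": {
  "plan": [
    [[0.054,-0.004,0,-0.003,0],[0.054,-0.006,0,-0.007,0],[0.054,-0.008,0,-0.012,0],[0.054,-0.01,0,-0.018,0],[0.054,-0.012,0,-0.026,0],[0.054,-0.014,0,-0.038,0],[0.054,-0.016,0,-0.055,0],[0.054,-0.02,0,-0.075,0],[0.054,-0.03,0,-0.1,0],[0.054,-0.04,0,-0.125,0],[0.054,-0.05,0,-0.14,0],[0.054,-0.05,0,-0.14,0]]
  ]
}}

```text
time_s: 8.95
tool_pos: [0.5385, 0.0572, 0.1868]
tool_rot: [179.7, 0.0, -1.6]
force: [0.6, 1.0, -0.3]
grip_width: 0.054
```

>>> {"op": "servo_tool", "data": {
  "plan": [
    [[0.054,-0.01,0.03,0,0],[0.054,-0.02,0.06,0,0],[0.054,-0.03,0.09,0,0],[0.054,-0.04,0.12,0,0],[0.054,-0.05,0.15,0,0],[0.054,-0.05,0.18,0,0],[0.054,-0.05,0.21,0,0],[0.054,-0.05,0.24,0,0],[0.054,-0.05,0.26,0,0],[0.054,-0.05,0.26,0,0],[0.054,-0.05,0.26,0,0]]
  ]
}}

```text
time_s: 9.87
tool_pos: [0.4806, -0.2021, 0.1875]
tool_rot: [179.8, 0.1, -1.8]
force: [-0.8, 0.5, -0.5]
grip_width: 0.0541
```

```bash
python3 - <<'E'
from h import *
c=snap('top','t10');s=readout.get_obs();print(s['time_s'],s['force'].round(1),s['tool_pos'])
h=np.array([headpos(p) for p in cloud(c)])
p=h[(h[:,0]>14)&(h[:,0]<60)&(h[:,1]>-36)&(h[:,1]<28)&(h[:,2]>30)&(h[:,2]<85)]
print('cover slope',np.polyfit(p[:,1],p[:,2],1))
d=cv2.absdiff(cv2.imread('pics/t0.png'),cv2.imread('pics/t10.png'))
z=lambda f:cv2.resize(cv2.imread(f'pics/{f}.png')[108:260,170:320],None,fx=2.66,fy=2.66,interpolation=cv2.INTER_CUBIC)
cv2.imwrite('pics/m10.png',np.hstack([z('t0'),z('t10')]))
E
```

```text
9.9167 [-0.   0.8 -0.3] [ 0.48099783 -0.20063286  0.18763472]
cover slope [1.31284184e-02 4.04109575e+01]
```

View pics/m10.png

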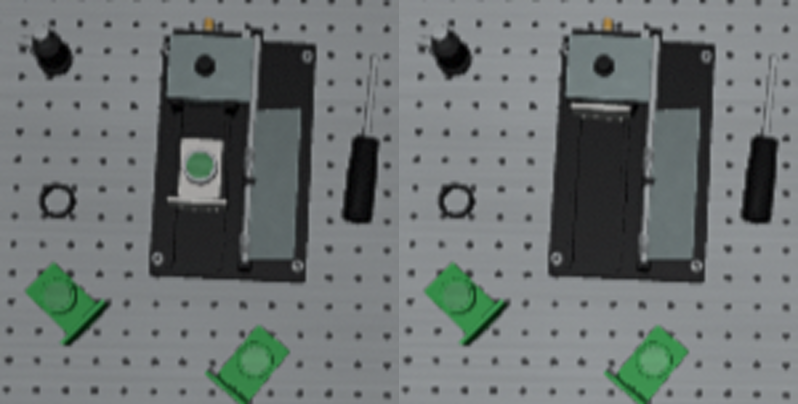

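```bash
python3 - <<'E'
from h import *
c=dict(np.load('pics/t10.npz'));g=c['image'].max(2)
def edge(c,z=.052):
    g=c['image'].max(2).astype(float)
    best=[]
    for u in np.arange(238,252,3):
        xs=np.arange(-95,12,.5);a=np.radians(HY);col=[]
        for v in range(135,195): col.append((headpos(atz(c,u,v,z))[0],headpos(atz(c,u,v,z))[1],g[v,u]))
        best.append(np.array(col))
    return best
for b in edge(c): 
    k=(b[:,0]<8)&(b[:,0]>-16); print(b[k][0,1].round(),[(round(x,1),int(i)) for x,_,i in b[k]])
E
```

```text
18.0 [(np.float64(6.0), 86), (np.float64(3.7), 35), (np.float64(1.4), 52), (np.float64(-0.9), 149), (np.float64(-3.2), 118), (np.float64(-5.5), 59), (np.float64(-7.7), 52), (np.float64(-10.0), 55), (np.float64(-12.3), 40), (np.float64(-14.6), 22)]
11.0 [(np.float64(6.4), 107), (np.float64(4.1), 62), (np.float64(1.8), 55), (np.float64(-0.5), 150), (np.float64(-2.8), 124), (np.float64(-5.1), 63), (np.float64(-7.4), 48), (np.float64(-9.7), 53), (np.float64(-12.0), 43), (np.float64(-14.3), 36)]
4.0 [(np.float64(6.7), 114), (np.float64(4.4), 75), (np.float64(2.1), 61), (np.float64(-0.2), 150), (np.float64(-2.5), 147), (np.float64(-4.8), 89), (np.float64(-7.1), 54), (np.float64(-9.4), 74), (np.float64(-11.6), 57), (np.float64(-13.9), 37)]
-2.0 [(np.float64(7.1), 134), (np.float64(4.8), 93), (np.float64(2.5), 53), (np.float64(0.2), 125), (np.float64(-2.1), 163), (np.float64(-4.4), 116), (np.float64(-6.7), 59), (np.float64(-9.0), 51), (np.float64(-11.3), 50), (np.float64(-13.6), 40), (np.float64(-15.9), 35)]
-9.0 [(np.float64(7.4), 130), (np.float64(5.1), 89), (np.float64(2.8), 49), (np.float64(0.5), 109), (np.float64(-1.8), 162), (np.float64(-4.1), 119), (np.float64(-6.4), 60), (np.float64(-8.7), 52), (np.float64(-11.0), 50), (np.float64(-13.3), 40), (np.float64(-15.5), 36)]
```

The plate spans about −4 to 0, so it is home. The cover is shut and the hand is clear, so I'm handing in.

```bash
python3 -c "
from cell import env
env.sign_off()"
```

```text
the job is handed in; nothing more can be done
```

The sample is loaded and the job is handed in, about 10 s of robot time in all. One fingertip held the bar down (cover at about 0.44–0.45 rad) while the other pushed the carrier home. I then backed off the plate, lifted clear and let the cover spring shut.

**Last checks:**
- **Carrier home:** the tool stalled at x −13.9 mm (expected about −13.5 mm) while the push force rose to 12 N. In the final top view the end plate spans about −4 to 0 mm, which is home to within the roughly 2 mm calibration.
- **Cover shut:** its slope measures 0.01 rad with the top at z 40 mm.
- **Surroundings:** the post, lens ring, driver and green look-alikes look unmoved in the before and after pictures. The hand is clear, with no contact force.

**Disagreements:**
- **Side-camera angle:** one reading gave 0.36 rad because the gripper was partly blocking the view. The wrist camera gave 0.44 rad at that point, and I used that.
- **Hold while backing off:** the bar finger rose about 2.5 mm and the cover eased to 0.34 rad. By then the carrier was already home.

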